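Nest the catch cups in the return bin and hold its cover over the screw holes

ROBOT

A 7-joint arm with a two-finger parallel gripper is mounted at the origin on the work surface. World frame = base frame: x ahead of the robot, y to its left, z up, the work surface at z = 0. Lengths are in m, angles in rad, forces in N, time in s.
With the tool pointing down it reaches from about 0.425 to 0.875 m from the base axis. Payload 4.7 kg.
Tool frame: the origin (TCP) lies on the centre line of the jaws, within the pads' length; the fingertips stand robot.finger_overhang ahead of it and the grasp point (between the pads) lies 11 mm behind it (robot.finger_overhang is the distance from the TCP to the fingertips, in m); z points along the fingers, y is the line along which they close (so a half turn about z gives the same grasp; the last joint's range is limited). The gripper opens to 87 mm and grips with 3 to 60 N. Pads are 19 mm wide; open, the fingers measure 117 mm over their backs; the gripper's body (75 mm by 190 mm) begins 51 mm behind the grasp point.
Start: joints at [1.218, 0.321, -0.07, 1.45, 0.023, 1.371, -0.057], TCP at [0.233, -0.607, 0.231] pointing down, gripper open.
Joint ranges: [-2.86, 2.86], [-0.3, 2.09], [-1.38, 1.24], [0.06, 2.45], [-1.56, 4.7], [0.09, 2.05], [-2.69, 2.69]. Speed limits (rad/s): [2.57, 2.57, 3.14, 3.14, 3.14, 3.14, 3.14].

INTERFACE

Orientations are given as a unit quaternion [x, y, z, w].
In Python, from cell import robot, vision gives the robot as it stands.
- The arm moves only by the shell command python3 -m jog 'ROWS' [OPENING] [FORCE]. ROWS is JSON, a list of rows, each an object of numbers: "dx", "dy", "dz": the shift along the tool's x, y, z in cm; "yaw": the turn about the tool's z in degrees. A call has 1 to 5 rows; each row shifts and turns the commanded pose from where the row before left it, along the tool's axes as they then stand; what a row does not reach is not made up. A row lasts 1/10 s, in which the tool goes at most 50 mm and 8.59 degrees, less where a joint would pass 70% of its speed; a pose out of reach is approached as far as the arm can. A call is refused whole if a number of a shift passes 5 or a number of a turn 8.59, either way. A call with a gripper value outside its range is refused whole. OPENING is the opening, from 0 (shut) to 1 (fully open), set as the call begins (- or left out, the last holds). The fingers move at their own pace and stop on an object; FORCE is the grip in N (left out, the last holds). Time passes only in rows, so rows that do not move let the fingers close. It gives the time, the measured TCP pose, the force, the opening and the grip force at its end, in the units of the state.
- robot.state(): the state, without advancing time (a new reading comes with each control period).
- vision.capture(name): name is "side" or "top" or "wrist"; returns a dict with "frame" (420x560x3 uint8, red, green, blue), "camera_matrix" (3x3 intrinsics, pixels), "k1" (the pictures are not rectified: a ray, as slopes to the right and down, at radius r is drawn at 1 + k1 r^2 times it, then the intrinsics apply), "world_to_cam" (4x4, takes a point from world to camera coordinates); the wrist camera has in their place "tool_from_camera" (4x4, takes a point from camera to tool coordinates, whose origin is the TCP and whose axes are the flange's). Camera axes: x right, y down, z forward; pixel columns grow to the right and rows downward; lengths in m; the calibration is good to about 2 mm. A picture is of the moment at which its call begins: read the wrist's pose just before it. There is no depth.
- robot.close_job(): hands the job in; it is judged then, once.
The state is a dict: "time": time; "q": joint angles; "joint_velocities": joint speeds; "joint_torque": joint torques, N m; "eef_pos": TCP position; "orientation": TCP orientation; "wrist_force": force on the tool from outside, world axes, zero at the start; "wrist_torque": the same for the moment, N m; "opening": opening from 0.0 (shut) to 1.0 (fully open); "gripper_force": force on a finger pad.
Only numpy, scipy, OpenCV 4.12 (cv2) and the standard library are available. Lean on these libraries where they do the work, as an engineer would, in place of code of your own. Each camera call takes 0.05 s, during which the arm holds its last target. There are 200 camera calls.

TASK

Get the return bin ready for its cover to be screwed on: stand the wide low steel cup upright in the well at the bottom of the bin's funnel, then stand the narrow tall steel cup inside it. Then lift the round cover plate by its handle and finish while holding it, level and still, over the bin, hovering about 15 mm clear of the rim so that each of its three holes is right over its threaded hole: do not set it down or let go. Leave the pink cup and the mortar where they are.

Things in the scene. Friction and masses are not known exactly. Their poses are not given: they have to be found in the camera images.
- bin: Return bin, fixed: white drum 184 mm across, steel funnel in its top, rim face 120 mm above the counter. Origin: centre of its underside, z up. Three square 30 mm lugs, flush with the rim, at bearings 0, +130, -130 deg from its +x (at yaw 0 the lone one points away from the robot), reach 118 mm from the axis; each has a threaded hole, 7 mm wide, 103 mm from the axis.
- well (a point): Centre of the floor of the round well at the funnel's bottom, 44 mm above the counter. Axes as the bin's. Funnel inside, by height above the counter: well 68 mm across from 44 to 54 mm; cone from 68 mm across at 54 mm to about 156 mm at 76 mm; steep collar to 168 mm across at the rim, 120 mm.
- cover: Cover plate, loose, about 0.3 kg, flat on the counter: aluminium disc 180 mm across, 4 mm thick, three square 30 mm lugs at bearings 0, +130, -130 deg from its +x, each with a through hole 12 mm wide, 103 mm from the centre: the bin's pattern, matching only with its x along the bin's x. Black handle bar over the middle. Origin: centre of the underside, z up.
- cover_grip (a point): Middle of the cover's straight handle bar, 38 mm above its underside; axes as the cover's. The bar runs along the cover's y: 14 mm wide (x), 90 mm long, 12 mm thick, from 32 to 44 mm above the underside, on a post at each end (66 mm free between posts, 28 mm free under the bar).
- wide_cup: Wide low cup, loose, plain steel, open at the top: 60 mm across at the base, 66 mm at the rim, 52 mm high, wall 3 mm, floor 3 mm, about 0.12 kg. Origin: centre of its underside; z up.
- narrow_cup: Narrow tall cup, loose, plain steel, open at the top: 42 mm across at the base, 48 mm at the rim, 68 mm high, wall 3 mm, floor 3 mm, about 0.10 kg. Stood inside the wide cup it rises 19 mm above that one's rim. Origin: centre of its underside; z up.
- pink_cup: Bystander: pink plastic cup, 72 mm across, 85 mm high. Origin: centre of its underside.
- mortar: Bystander: small white ceramic mortar, 80 mm across, 52 mm high. Origin: centre of its underside.
- thread0 (a point): Mouth of the bin's threaded hole 0, on the rim face, at x=+103, y=0 mm in the bin's frame, 120 mm above the counter; axes as the bin's.
- hole0 (a point): Centre of the cover's hole 0 at the underside, at x=+103, y=0 mm in the cover's frame; belongs over threaded hole 0; axes as the cover's.
- thread1 (a point): Mouth of the bin's threaded hole 1, on the rim face, at x=-66.2, y=+78.9 mm in the bin's frame, 120 mm above the counter; axes as the bin's.
- hole1 (a point): Centre of the cover's hole 1 at the underside, at x=-66.2, y=+78.9 mm in the cover's frame; belongs over threaded hole 1; axes as the cover's.
- thread2 (a point): Mouth of the bin's threaded hole 2, on the rim face, at x=-66.2, y=-78.9 mm in the bin's frame, 120 mm above the counter; axes as the bin's.
- hole2 (a point): Centre of the cover's hole 2 at the underside, at x=-66.2, y=-78.9 mm in the cover's frame; belongs over threaded hole 2; axes as the cover's.
Not all that is in view belongs to the job. What is shaped like the narrow_cup but red is not meant.

How it is judged:
By the outcome, as a careful person would: the job done as asked, in the order asked, and still so for the second after the job is handed in, while the arm keeps its last pose, push and grip.
It also fails if it takes over 72 s, if anything falls off the work surface, if the arm or the gripper's body presses on something with over 40 N, if the wrist force passes 120 N, or if a joint passes its speed limit or range.

## Working session

There is one attempt and no reset: what is moved stays moved. The work goes in short steps, Python scripts to look and compute and a shell command to move; the robot and the scene stay as the last step left them, time stands still between calls to the robot, and variables do not carry over. Pictures are saved under pics/ and viewed, at most 10 in all, crops included, and the job is handed in when it is done.

```bash
mkdir -p pics; ls; cat > h.py <<'E'
import numpy as np, cv2
from cell import robot, vision
def cap(n):
    st=robot.state(); c=vision.capture(n); c['st']=st; return c
def save(c,f): cv2.imwrite('pics/'+f,c['frame'][:,:,::-1])
E
python3 - <<'E'
from h import *
print(robot.finger_overhang, robot.state())
for n in('top','side'):
    c=cap(n); save(c,n+'0.png'); np.savez(n+'0.npz',**{k:v for k,v in c.items() if k!='st'})
    print(n,c['camera_matrix'],c['k1'],c['world_to_cam'])
E
```

```text
pics
0.008 {'time': 0.0, 'q': array([ 1.21811207,  0.32182508, -0.07010857,  1.45164274,  0.02263781,
        1.37080547, -0.05685644]), 'joint_velocities': array([ 0.00107788, -0.00077229, -0.00109528,  0.00123055,  0.00101297,
        0.00106426,  0.00026766]), 'joint_torque': array([ 7.74663022e-05, -4.91279590e+01, -4.03926568e-01, -3.12524092e+01,
       -6.40098844e-02,  4.36964817e-02,  1.86325656e-04]), 'eef_pos': array([ 0.23286651, -0.60629036,  0.22947654]), 'orientation': array([ 9.83220854e-01,  1.82416708e-01, -2.34538314e-04, -9.17067364e-04]), 'wrist_force': array([-0.43876873,  0.1950277 , -0.22757478]), 'wrist_torque': array([0.01856521, 0.03506403, 0.01967393]), 'gripper_force': 0.0, 'opening': 1.004785981259177}
top [[483.44916917   0.         283.41002789]
 [  0.         483.44916917 212.99127281]
 [  0.           0.           1.        ]] -0.10510505188257145 [[ 0.02240186 -0.99922683  0.0323094  -0.08763244]
 [-0.99594472 -0.02512161 -0.08638877  0.58032576]
 [ 0.08713364 -0.03024311 -0.99573746  1.19121517]
 [ 0.          0.          0.          1.        ]]
side [[500.63959357   0.         282.6636294 ]
 [  0.         500.63959357 207.25655755]
 [  0.           0.           1.        ]] -0.09116507831800522 [[-0.67602848 -0.73661334  0.01965415  0.35083279]
 [-0.52135987  0.45928982 -0.71919173  0.39687845]
 [ 0.52073927 -0.49644098 -0.69453363  0.88735468]
 [ 0.          0.          0.          1.        ]]
```

View pics/top0.png

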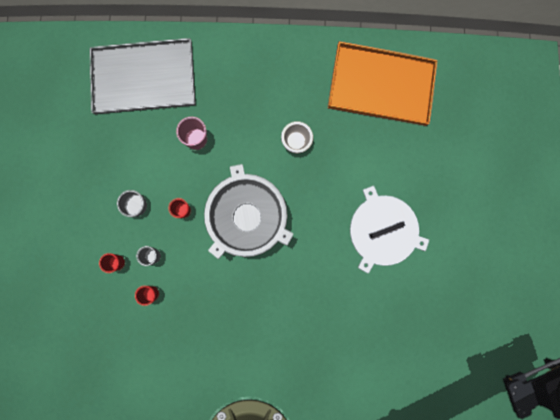

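View pics/side0.png

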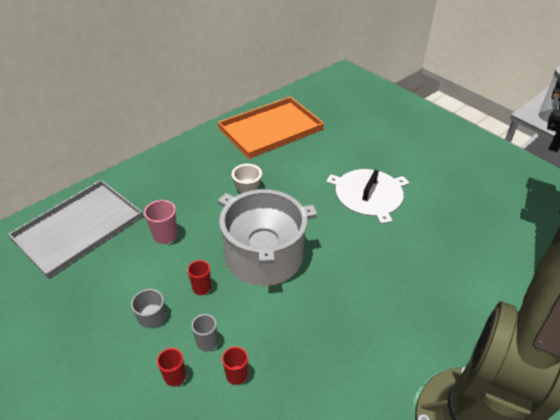

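```bash
python3 - <<'E'
from h import *
f=np.load('top0.npz')['frame'][:,:,::-1]
cv2.imwrite('pics/c1.png',cv2.resize(f[160:310,95:295],None,fx=4,fy=4,interpolation=cv2.INTER_CUBIC))
cv2.imwrite('pics/c2.png',cv2.resize(f[180:280,340:440],None,fx=6,fy=6,interpolation=cv2.INTER_CUBIC))
E
```

```text
(no output)
```

View pics/c1.png

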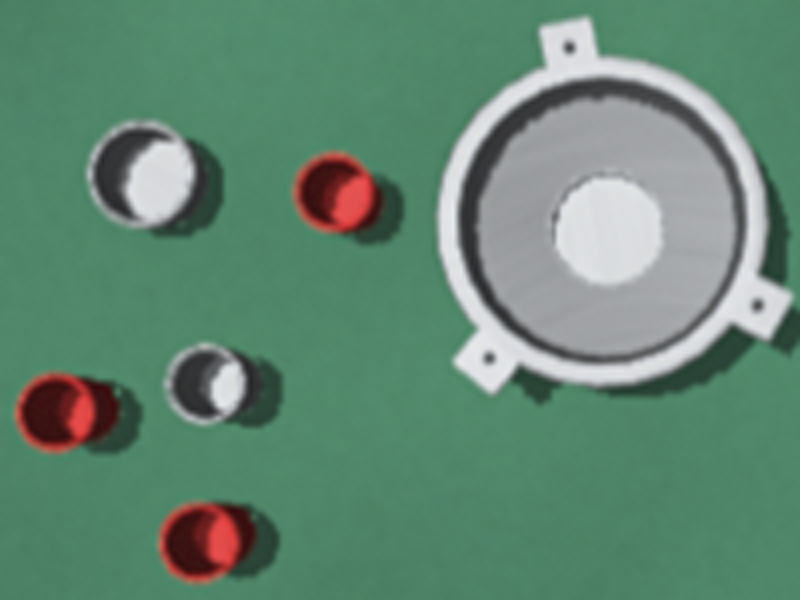

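View pics/c2.png

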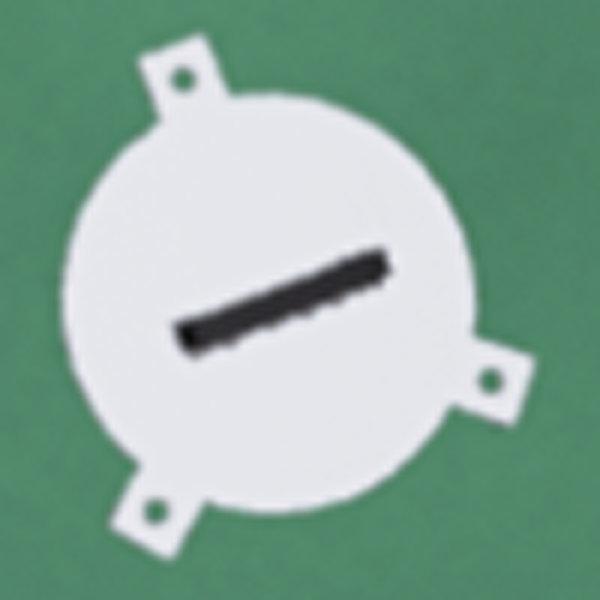

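The top view shows plain-steel cups at px (131,203), the wide low one, and (147,256), the narrow tall one. The red look-alikes at (179,208), (110,263) and (145,295) are excluded by colour, and the crop confirms this. Bin threads 0/1/2 are at crop (570,46), (489,357) and (757,305). Cover holes 0/1/2 are at crop (183,80), (155,512) and (490,380).

```bash
cat >> h.py <<'E'
def ray(c,uv,T=None):  # T: cam->world
    uv=np.array(uv,float).reshape(-1,1,2)
    d=np.array([float(c['k1']),0,0,0])
    n=cv2.undistortPoints(uv,np.array(c['camera_matrix']),d)[:,0]
    if T is None: T=np.linalg.inv(c['world_to_cam'])
    return T[:3,3], np.c_[n,np.ones(len(n))]@T[:3,:3].T
def onz(c,uv,z,T=None):
    o,d=ray(c,uv,T); return o+d*((z-o[2])/d[:,2])[:,None]
HP=np.array([[.103,0],[-.0662,.0789],[-.0662,-.0789]])
def fit(P): # pose x,y,yaw(deg) of hole pattern
    m=P[:,:2].mean(0); h=HP.mean(0); a=(HP-h); b=P[:,:2]-m
    t=np.arctan2((a[:,0]*b[:,1]-a[:,1]*b[:,0]).sum(),(a*b).sum())
    R=np.array([[np.cos(t),-np.sin(t)],[np.sin(t),np.cos(t)]])
    x=m-R@h; return x,np.degrees(t),np.linalg.norm(HP@R.T+x-P[:,:2],axis=1)*1e3
E
python3 - <<'E'
from h import *
c=np.load('top0.npz')
u=lambda p,s,o:(np.array(p)+.5)/s-.5+o
b=u([[570,46],[489,357],[757,305]],4,[95,160])
print('bin',fit(onz(c,b,.12)))
v=u([[183,80],[155,512],[490,380]],6,[340,180])
print('cover',fit(onz(c,v,.004)), 'bar',onz(c,u([[283,303]],6,[340,180]),.044))
print('wide',onz(c,u([[144,174]],4,[95,160]),.052),'narrow',onz(c,u([[207,383]],4,[95,160]),.068))
print('reds',onz(c,u([[337,193],[55,411],[200,541]],4,[95,160]),.068))
from scipy.spatial.transform import Rotation as R
s=robot.state(); print(R.from_quat(s['orientation']).as_matrix().round(3))
w=cap('wrist'); print(w['tool_from_camera'],w['camera_matrix'])
E
```

```text
bin (array([0.56881138, 0.01773215]), np.float64(12.276103804279902), array([0.18002374, 0.21626558, 0.22063926]))
cover (array([ 0.5468418 , -0.33677305]), np.float64(21.895211056013355), array([0.32338316, 0.31883449, 0.36202718])) bar [[ 0.54428842 -0.33312002  0.044     ]]
wide [[0.59496408 0.30524348 0.052     ]] narrow [[0.46755732 0.25616988 0.068     ]]
reds [[0.58468732 0.18182672 0.068     ]
 [0.44800523 0.3484566  0.068     ]
 [0.37268134 0.25672314 0.068     ]]
[[ 0.933  0.359 -0.001]
 [ 0.359 -0.933  0.002]
 [-0.    -0.002 -1.   ]]
[[ 1.17242909e-03 -9.69239656e-01 -2.46116059e-01  6.72756012e-02]
 [ 9.99999299e-01  1.09573746e-03  4.48552925e-04  9.32734465e-05]
 [-1.65076698e-04 -2.46116413e-01  9.69240261e-01 -1.54446406e-01]
 [ 0.00000000e+00  0.00000000e+00  0.00000000e+00  1.00000000e+00]] [[322.61908375   0.         277.37513873]
 [  0.         322.61908375 212.4572545 ]
 [  0.           0.           1.        ]]
```

```bash
cat > to.py <<'E'
# usage: to.py x y z : remaining shift in tool axes (cm)
import sys
from h import *
from scipy.spatial.transform import Rotation as R
s=robot.state(); M=R.from_quat(s['orientation']).as_matrix()
t=np.array([float(a) for a in sys.argv[1:4]])
print('t',round(s['time'],2),'pos',s['eef_pos'].round(4),'a',np.degrees(np.arctan2(M[1,0],M[0,0])).round(2),'tilt',np.degrees(np.arccos(-M[2,2])).round(2),'need cm',(M.T@(t-s['eef_pos'])*100).round(2),'open',round(s['opening'],3),'grip',s['gripper_force'],'F',s['wrist_force'].round(1))
E
python3 -m jog '[{"yaw":-8.1},{"yaw":-8.1},{"yaw":-8.1},{"yaw":-8.1},{"yaw":-8.1}]'
python3 -m jog '[{"yaw":-8.1},{"yaw":-8.1},{"yaw":-8.1},{"yaw":-8.1},{"yaw":-8.1}]'
python3 -m jog '[{}]'
python3 to.py .595 .305 .23
```

```text
t 0.15 pos [ 0.2329 -0.6064  0.2297] a 21.02 tilt 0.09 need cm [ 6.649e+01 -7.209e+01  7.000e-02] open 1.0 grip 0.0 F [-0.6 -0.7  0.6]invalid input at $[0]: expected keys dx, dy, dz, yaw
invalid input at $[0]: expected keys dx, dy, dz, yaw
invalid input at $[0]: expected keys dx, dy, dz, yaw
```

```bash

python3 -m jog '[{"dx":0,"dy":0,"dz":0,"yaw":-8.1},{"dx":0,"dy":0,"dz":0,"yaw":-8.1},{"dx":0,"dy":0,"dz":0,"yaw":-8.1},{"dx":0,"dy":0,"dz":0,"yaw":-8.1},{"dx":0,"dy":0,"dz":0,"yaw":-8.1}]'
python3 -m jog '[{"dx":0,"dy":0,"dz":0,"yaw":-8.1},{"dx":0,"dy":0,"dz":0,"yaw":-8.1},{"dx":0,"dy":0,"dz":0,"yaw":-8.1},{"dx":0,"dy":0,"dz":0,"yaw":-8.1},{"dx":0,"dy":0,"dz":0,"yaw":-8.1}]'
python3 to.py .595 .305 .23
```

```text
time: 0.65
eef_pos: [0.233, -0.6066, 0.2301]
orientation: [0.858, 0.514, 0.0, -0.0]
wrist_force: [-0.8, 0.6, -0.2]
opening: 0.999
gripper_force: 0.0
time: 1.15
eef_pos: [0.2329, -0.6066, 0.2301]
orientation: [0.627, 0.779, 0.0, -0.0]
wrist_force: [-1.2, -0.2, 0.3]
opening: 0.997
gripper_force: 0.0
t 1.15 pos [ 0.2329 -0.6066  0.2301] a 102.35 tilt 0.05 need cm [8.131e+01 5.486e+01 7.000e-02] open 0.997 grip 0.0 F [-1.2 -0.2  0.3]
```

```bash

python3 -m jog '[{"dx":2.5,"dy":4.2,"dz":0,"yaw":0},{"dx":2.5,"dy":4.2,"dz":0,"yaw":0},{"dx":2.5,"dy":4.2,"dz":0,"yaw":0},{"dx":2.5,"dy":4.2,"dz":0,"yaw":0},{"dx":2.5,"dy":4.2,"dz":0,"yaw":0}]' >/dev/null
python3 -m jog '[{"dx":2.5,"dy":4.2,"dz":0,"yaw":0},{"dx":2.5,"dy":4.2,"dz":0,"yaw":0},{"dx":2.5,"dy":4.2,"dz":0,"yaw":0},{"dx":2.5,"dy":4.2,"dz":0,"yaw":0},{"dx":2.5,"dy":4.2,"dz":0,"yaw":0}]' >/dev/null
python3 to.py .595 .305 .23
python3 -m jog '[{"dx":4.7,"dy":1,"dz":0,"yaw":0},{"dx":4.7,"dy":1,"dz":0,"yaw":0},{"dx":4.7,"dy":1,"dz":0,"yaw":0},{"dx":4.7,"dy":1,"dz":0,"yaw":0},{"dx":4.7,"dy":1,"dz":0,"yaw":0}]' >/dev/null
python3 -m jog '[{"dx":4.7,"dy":1,"dz":0,"yaw":0},{"dx":4.7,"dy":1,"dz":0,"yaw":0},{"dx":4.7,"dy":1,"dz":0,"yaw":0},{"dx":4.7,"dy":1,"dz":0,"yaw":0},{"dx":4.7,"dy":1,"dz":0,"yaw":0}]' >/dev/null
python3 to.py .595 .305 .23
```

```text
t 2.15 pos [ 0.5928 -0.2735  0.2303] a 101.99 tilt 0.03 need cm [5.654e+01 1.224e+01 2.000e-02] open 1.0 grip 0.0 F [-0.4 -0.7  0.5]
t 3.15 pos [0.5915 0.2072 0.2304] a 101.98 tilt 0.03 need cm [9.49 2.37 0.03] open 1.0 grip 0.0 F [ 1.   0.2 -1.2]
```

```bash

python3 -m jog '[{"dx":4.7,"dy":1.2,"dz":0,"yaw":0},{"dx":4.8,"dy":1.2,"dz":0,"yaw":0},{"dx":0,"dy":0,"dz":4,"yaw":0},{"dx":0,"dy":0,"dz":4,"yaw":0},{"dx":0,"dy":0,"dz":0,"yaw":0}]' >/dev/null
python3 to.py .595 .305 .038
python3 - <<'E'
from h import *
c=cap('wrist'); save(c,'w1.png')
E
```

```text
t 3.65 pos [0.592  0.3014 0.1439] a 102.08 tilt 0.67 need cm [ 0.33  0.49 10.58] open 0.998 grip 0.0 F [-1.1 -1.3  0.3]
```

View pics/w1.png

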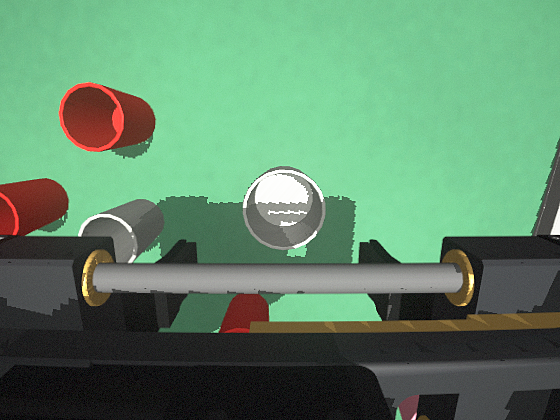

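The wrist view shows the wide cup's rim centred at about (284,209), between the open fingers.

```bash
cat >> h.py <<'E'
from scipy.spatial.transform import Rotation as R
def wT(c):
    T=np.eye(4); T[:3,:3]=R.from_quat(c['st']['orientation']).as_matrix(); T[:3,3]=c['st']['eef_pos']
    return T@c['tool_from_camera']
E
python3 - <<'E'
from h import *
c=cap('wrist'); save(c,'w2.png'); a=cv2.imread('pics/w1.png');print(np.abs(a.astype(int)-c['frame'][:,:,::-1]).mean())
# refined rim: register w1->w2 shift near cup
t=a[155:260,230:340]; r=cv2.matchTemplate(np.ascontiguousarray(c['frame'][:,:,::-1]),t,cv2.TM_CCOEFF_NORMED); _,m,_,l=cv2.minMaxLoc(r)
uv=[284+l[0]-230,209+l[1]-155]; print(m,uv,onz(c,uv,.052,wT(c)))
E
python3 to.py .595 .305 .038
```

```text
5.531996882086168
0.9400596022605896 [281, 209] [[0.5953297  0.30853187 0.052     ]]
t 3.75 pos [0.5954 0.303  0.1503] a 101.98 tilt 0.09 need cm [ 0.21  0.02 11.23] open 1.002 grip 0.0 F [-0.5  0.3  0.7]
```

```bash

python3 -m jog '[{"dx":0.4,"dy":0,"dz":3.7,"yaw":0},{"dx":0,"dy":0,"dz":3.7,"yaw":0},{"dx":0,"dy":0,"dz":2.6,"yaw":0},{"dx":0,"dy":0,"dz":1.2,"yaw":0},{"dx":0,"dy":0,"dz":0,"yaw":0}]' >/dev/null
python3 to.py .595 .307 .038
python3 -m jog '[{"dx":0,"dy":0,"dz":0,"yaw":0},{"dx":0,"dy":0,"dz":0,"yaw":0},{"dx":0,"dy":0,"dz":0,"yaw":0},{"dx":0,"dy":0,"dz":0,"yaw":0},{"dx":0,"dy":0,"dz":0,"yaw":0}]' 0.3 15
python3 to.py .595 .307 .038
```

```text
t 4.25 pos [0.5952 0.3071 0.039 ] a 101.95 tilt 0.01 need cm [-0.   -0.02  0.1 ] open 0.998 grip 0.0 F [-0.3  0.6  0.1]
time: 4.75
eef_pos: [0.5952, 0.3078, 0.0398]
orientation: [0.629, 0.777, 0.001, 0.0]
wrist_force: [-1.0, -1.2, 5.2]
opening: 0.736
gripper_force: 15.0
t 4.75 pos [0.5952 0.3078 0.0398] a 102.01 tilt 0.08 need cm [-0.08 -0.04  0.18] open 0.736 grip 15.000353291543433 F [-1.  -1.2  5.2]
```

```bash

python3 -m jog '[{"dx":0,"dy":0,"dz":-1.5,"yaw":0},{"dx":0,"dy":0,"dz":-3.5,"yaw":0},{"dx":0,"dy":0,"dz":-4,"yaw":0},{"dx":0,"dy":0,"dz":-4,"yaw":0},{"dx":0,"dy":0,"dz":-3.5,"yaw":0}]' - 25
python3 to.py .569 .018 .205
```

```text
time: 5.25
eef_pos: [0.5945, 0.3078, 0.2063]
orientation: [0.629, 0.777, 0.001, 0.0]
wrist_force: [1.1, 0.1, -1.6]
opening: 0.734
gripper_force: 25.0
t 5.25 pos [0.5945 0.3078 0.2063] a 102.04 tilt 0.07 need cm [-27.8   -8.54   0.11] open 0.734 grip 24.999762449297123 F [ 1.1  0.1 -1.6]
```

```bash

python3 -m jog '[{"dx":-3,"dy":-1,"dz":0,"yaw":0},{"dx":-4.5,"dy":-1.4,"dz":0,"yaw":0},{"dx":-4.5,"dy":-1.4,"dz":0,"yaw":0},{"dx":-4.5,"dy":-1.4,"dz":0,"yaw":0},{"dx":-4.5,"dy":-1.4,"dz":0,"yaw":0}]' >/dev/null
python3 -m jog '[{"dx":-4,"dy":-1.2,"dz":0,"yaw":0},{"dx":-2.8,"dy":-0.7,"dz":0,"yaw":0},{"dx":0,"dy":0,"dz":0,"yaw":0},{"dx":0,"dy":0,"dz":0,"yaw":0}]' >/dev/null
python3 to.py .569 .018 .085
python3 - <<'E'
from h import *
for n in('side','wrist'):
    c=cap(n); save(c,n+'3.png')
a=cv2.imread('pics/side3.png')[120:310,150:350]; b=cv2.imread('pics/wrist3.png')
a=cv2.resize(a,None,fx=2,fy=2); b=cv2.resize(b[80:340,100:460],None,fx=1.1,fy=1.1)
h=max(len(a),len(b)); z=np.zeros((h,a.shape[1]+b.shape[1],3),np.uint8); z[:len(a),:a.shape[1]]=a; z[:len(b),a.shape[1]:]=b
cv2.imwrite('pics/m3.png',z); print(z.shape)
E
```

```text
t 6.15 pos [0.5692 0.0176 0.2039] a 101.93 tilt 0.02 need cm [ 0.05 -0.02 11.89] open 0.731 grip 25.000007210037438 F [-0.6  1.1 -1. ]
(380, 796, 3)
```

View pics/m3.png

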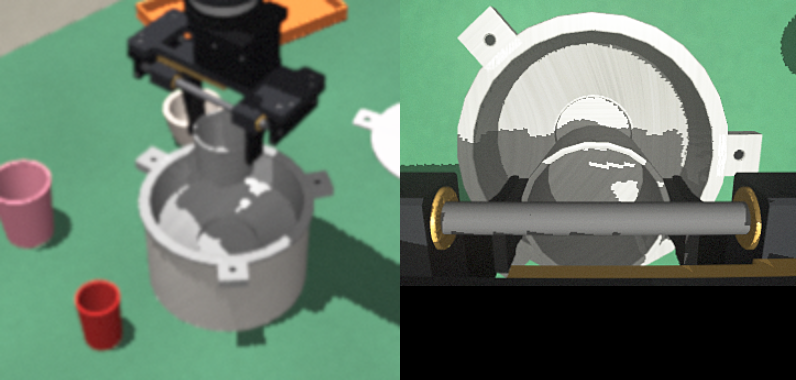

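```bash
python3 - <<'E'
from h import *
c=cap('wrist'); f=cv2.cvtColor(c['frame'],cv2.COLOR_RGB2GRAY).astype(float)
out=[]
for u,v in((181,116),(408,221)):
    p=f[v-9:v+10,u-9:u+10]; w=np.clip(np.median(p)-40-p,0,None); yy,xx=np.mgrid[-9:10,-9:10]
    out.append([u+(w*xx).sum()/w.sum(),v+(w*yy).sum()/w.sum()])
P=onz(c,out,.12,wT(c)); print(out,P.round(4))
d=P[0]-P[1]; m=(P[0]+P[1])[:2]/2; h=HP[1]-HP[0]
t=np.arctan2(d[1],d[0])-np.arctan2(h[1],h[0]); Rm=np.array([[np.cos(t),-np.sin(t)],[np.sin(t),np.cos(t)]])
print('bin',m-Rm@(HP[0]+HP[1])/2,np.degrees(t),np.hypot(*d[:2]),np.hypot(*h))
E
```

```text
[[np.float64(181.41567364465917), np.float64(116.7447128287708)], [np.float64(407.3220718201141), np.float64(221.33247566841928)]] [[0.4865 0.0806 0.12  ]
 [0.6683 0.0405 0.12  ]]
bin [0.56799159 0.01802999] 12.556611469029418 0.18620603913223813 0.18669185841916083
```

```bash

python3 -m jog '[{"dx":0,"dy":0,"dz":2.5,"yaw":0},{"dx":0,"dy":0,"dz":3,"yaw":0},{"dx":0,"dy":0,"dz":3,"yaw":0},{"dx":0,"dy":0,"dz":1.5,"yaw":0},{"dx":0,"dy":0,"dz":0,"yaw":0}]' 
python3 -m jog '[{"dx":0,"dy":0,"dz":0.7,"yaw":0},{"dx":0,"dy":0,"dz":0.6,"yaw":0},{"dx":0,"dy":0,"dz":0.5,"yaw":0},{"dx":0,"dy":0,"dz":0.2,"yaw":0},{"dx":0,"dy":0,"dz":0,"yaw":0}]' 
python3 to.py .569 .018 .0838
```

```text
time: 6.8
eef_pos: [0.5676, 0.019, 0.1014]
orientation: [0.628, 0.778, -0.001, -0.002]
wrist_force: [-0.1, 0.3, -0.3]
opening: 0.731
gripper_force: 25.0
time: 7.3
eef_pos: [0.5697, 0.0178, 0.0839]
orientation: [0.629, 0.777, 0.0, 0.0]
wrist_force: [-0.4, 0.1, -1.4]
opening: 0.73
gripper_force: 25.0
t 7.3 pos [0.5697 0.0178 0.0839] a 102.01 tilt 0.04 need cm [ 0.03 -0.07  0.01] open 0.73 grip 24.999731768039055 F [-0.4  0.1 -1.4]
```

```bash

python3 -m jog '[{"dx":0,"dy":0,"dz":0.1,"yaw":0},{"dx":0,"dy":0,"dz":0.1,"yaw":0},{"dx":0,"dy":0,"dz":0,"yaw":0}]' 
python3 -m jog '[{"dx":0,"dy":0,"dz":0,"yaw":0},{"dx":0,"dy":0,"dz":0,"yaw":0},{"dx":0,"dy":0,"dz":0,"yaw":0},{"dx":0,"dy":0,"dz":0,"yaw":0}]' 0.95
python3 -m jog '[{"dx":0,"dy":0,"dz":-1,"yaw":0},{"dx":0,"dy":0,"dz":-3.5,"yaw":0},{"dx":0,"dy":0,"dz":-4,"yaw":0},{"dx":0,"dy":0,"dz":-4,"yaw":0},{"dx":0,"dy":0,"dz":0,"yaw":0}]' 
python3 - <<'E'
from h import *
c=cap('wrist'); save(c,'w4.png')
E
python3 to.py .4676 .2562 .2
```

```text
time: 7.6
eef_pos: [0.5698, 0.0179, 0.0837]
orientation: [0.629, 0.777, -0.0, 0.001]
wrist_force: [-4.6, -0.3, 11.5]
opening: 0.732
gripper_force: 25.0
time: 8.0
eef_pos: [0.5694, 0.0179, 0.0814]
orientation: [0.629, 0.777, -0.0, -0.0]
wrist_force: [0.8, 0.6, -0.4]
opening: 0.928
gripper_force: 0.0
time: 8.5
eef_pos: [0.573, 0.0188, 0.2134]
orientation: [0.629, 0.777, 0.003, 0.005]
wrist_force: [0.6, -0.3, 1.2]
opening: 0.95
gripper_force: 0.0
t 8.55 pos [0.5715 0.0183 0.2104] a 102.02 tilt 0.39 need cm [25.43 -5.22  0.95] open 0.951 grip 0.0 F [-0.5  0.1 -0.6]
```

View pics/w4.png

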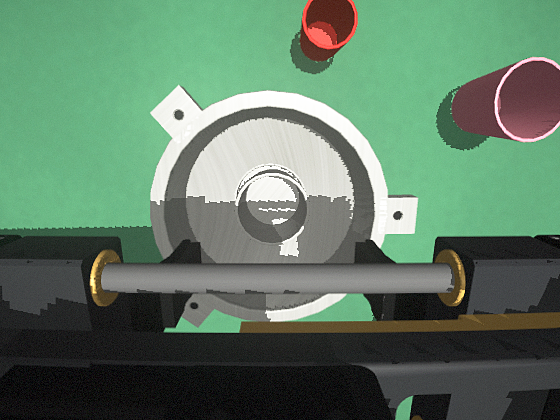

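The wide cup stands upright in the well, rim centred at about (272,208). Next is the narrow cup.

```bash

python3 -m jog '[{"dx":4,"dy":-0.8,"dz":0,"yaw":0},{"dx":4.5,"dy":-0.9,"dz":0,"yaw":0},{"dx":4.5,"dy":-0.9,"dz":0,"yaw":0},{"dx":4.5,"dy":-0.9,"dz":0,"yaw":0},{"dx":4.5,"dy":-0.9,"dz":0,"yaw":0}]' 0.8 > /dev/null
python3 -m jog '[{"dx":3.3,"dy":-0.8,"dz":1,"yaw":0},{"dx":0,"dy":0,"dz":3,"yaw":0},{"dx":0,"dy":0,"dz":0,"yaw":0},{"dx":0,"dy":0,"dz":0,"yaw":0}]' > /dev/null
python3 to.py .4676 .2562 .06
python3 - <<'E'
from h import *
c=cap('wrist'); save(c,'w5.png')
f=c['frame'].astype(int); m=((np.ptp(f,axis=2)<25)).astype(np.uint8); m[240:]=0
n,l,s,ct=cv2.connectedComponentsWithStats(m)
for i in range(1,n):
    if s[i,4]>300:
        print(s[i],ct[i])
p=cv2.projectPoints(np.array([[.4676,.2562,.068]]),*(lambda T:(cv2.Rodrigues(T[:3,:3])[0],T[:3,3]))(np.linalg.inv(wT(c))),c['camera_matrix'],np.array([c['k1'],0,0,0]))[0]; print(p)
E
```

```text
t 9.45 pos [0.4656 0.2535 0.1658] a 101.97 tilt 0.14 need cm [ 0.23  0.28 10.58] open 0.8 grip 0.0 F [ 0.7 -0.2  0.8]
[ 251  175   59   65 2861] [279.43341489 207.82838168]
[[[280.2729092  212.98181522]]]
```

View pics/w5.png

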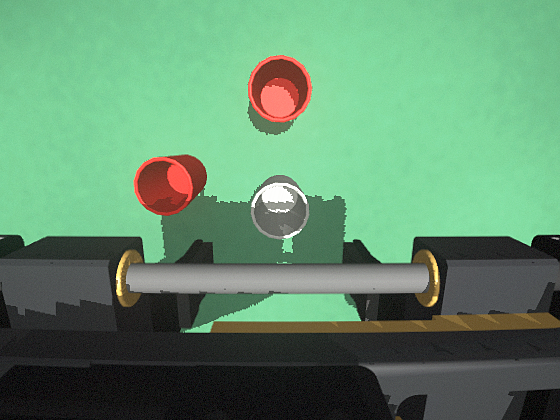

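```bash

python3 -m jog '[{"dx":0.3,"dy":0.2,"dz":3.5,"yaw":0},{"dx":0,"dy":0,"dz":3.5,"yaw":0},{"dx":0,"dy":0,"dz":2.4,"yaw":0},{"dx":0,"dy":0,"dz":1,"yaw":0},{"dx":0,"dy":0,"dz":0,"yaw":0}]' >/dev/null
python3 to.py .4676 .257 .0605
python3 -m jog '[{"dx":0,"dy":0,"dz":0,"yaw":0},{"dx":0,"dy":0,"dz":0,"yaw":0},{"dx":0,"dy":0,"dz":0,"yaw":0},{"dx":0,"dy":0,"dz":0,"yaw":0},{"dx":0,"dy":0,"dz":0,"yaw":0}]' 0.3 20
python3 to.py .4676 .257 .0605
```

```text
t 10.0 pos [0.4674 0.257  0.0622] a 101.92 tilt 0.08 need cm [-0.    0.02  0.17] open 0.799 grip 0.0 F [-0.5 -1.1  0.3]
time: 10.5
eef_pos: [0.4676, 0.2582, 0.0634]
orientation: [0.629, 0.777, 0.0, 0.0]
wrist_force: [-1.1, 0.3, 4.8]
opening: 0.532
gripper_force: 20.0
t 10.5 pos [0.4676 0.2582 0.0634] a 102.02 tilt 0.07 need cm [-0.12 -0.03  0.29] open 0.532 grip 20.000629518464166 F [-1.1  0.3  4.8]
```

```bash

python3 -m jog '[{"dx":0,"dy":0,"dz":-1,"yaw":0},{"dx":0,"dy":0,"dz":-3,"yaw":0},{"dx":0,"dy":0,"dz":-4.5,"yaw":0},{"dx":0,"dy":0,"dz":-4.5,"yaw":0},{"dx":0,"dy":0,"dz":-4,"yaw":0}]' - 25
python3 to.py .569 .018 .22
python3 - <<'E'
from h import *
c=np.load('top0.npz'); 
c=cap('wrist'); save(c,'w6.png')
E
```

```text
time: 11.0
eef_pos: [0.467, 0.2582, 0.2351]
orientation: [0.629, 0.777, 0.0, 0.0]
wrist_force: [1.4, -0.0, -0.4]
opening: 0.528
gripper_force: 25.0
t 11.0 pos [0.467  0.2582 0.2351] a 102.05 tilt 0.07 need cm [-25.62   4.96   1.52] open 0.528 grip 24.999940820603115 F [ 1.4 -0.  -0.4]
```

```bash

python3 -m jog '[{"dx":-3,"dy":0.6,"dz":0,"yaw":0},{"dx":-4.5,"dy":0.9,"dz":0,"yaw":0},{"dx":-4.5,"dy":0.9,"dz":0,"yaw":0},{"dx":-4.5,"dy":0.9,"dz":0,"yaw":0},{"dx":-4.2,"dy":0.8,"dz":0,"yaw":0}]' > /dev/null
python3 -m jog '[{"dx":-3,"dy":0.6,"dz":0,"yaw":0},{"dx":-1.9,"dy":0.3,"dz":0.5,"yaw":0},{"dx":0,"dy":0,"dz":0,"yaw":0},{"dx":0,"dy":0,"dz":0,"yaw":0}]' > /dev/null
python3 to.py .569 .018 .1104
python3 - <<'E'
from h import *
c=cap('wrist'); save(c,'w7.png'); a=cv2.imread('pics/w4.png')
s=cap('side'); save(s,'s7.png')
b=cv2.resize(cv2.imread('pics/s7.png')[120:310,170:370],None,fx=2,fy=2); w=cv2.imread('pics/w7.png')[80:340,100:460]
z=np.zeros((380,760,3),np.uint8); z[:380,:400]=b; z[:260,400:]=w; cv2.imwrite('pics/m7.png',z)
E
```

```text
t 11.95 pos [0.5687 0.0195 0.2271] a 102.09 tilt 0.11 need cm [-1.800e-01  1.000e-02  1.167e+01] open 0.527 grip 25.000070952924034 F [ 0.1  0.5 -0.5]
```

View pics/m7.png

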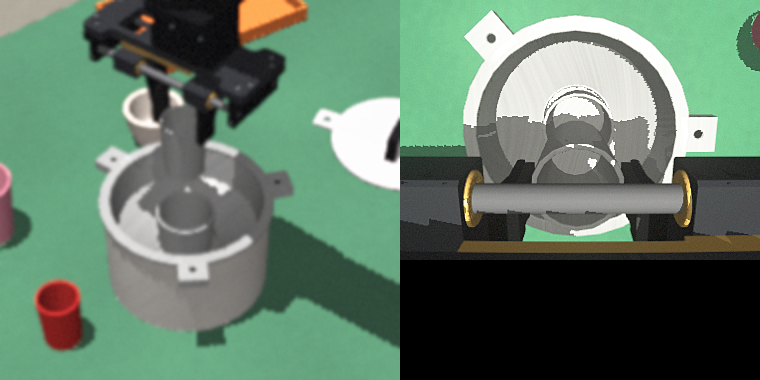

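The narrow cup is held upright above the wide cup, which stands in the well with its rim at mosaic (577,115).

```bash

python3 -m jog '[{"dx":-0.1,"dy":0,"dz":2,"yaw":0},{"dx":0,"dy":0,"dz":2,"yaw":0},{"dx":0,"dy":0,"dz":2,"yaw":0},{"dx":0,"dy":0,"dz":2,"yaw":0},{"dx":0,"dy":0,"dz":0,"yaw":0}]' 
python3 -m jog '[{"dx":0,"dy":0,"dz":1,"yaw":0},{"dx":0,"dy":0,"dz":1,"yaw":0},{"dx":0,"dy":0,"dz":1,"yaw":0},{"dx":0,"dy":0,"dz":0.4,"yaw":0},{"dx":0,"dy":0,"dz":0,"yaw":0}]' 
python3 to.py .569 .018 .1104
```

```text
time: 12.55
eef_pos: [0.5672, 0.0187, 0.1452]
orientation: [0.628, 0.778, -0.001, -0.002]
wrist_force: [-1.0, 0.5, -1.6]
opening: 0.527
gripper_force: 25.0
time: 13.05
eef_pos: [0.5691, 0.0169, 0.1127]
orientation: [0.629, 0.777, -0.0, -0.001]
wrist_force: [-0.0, -0.2, -2.3]
opening: 0.532
gripper_force: 25.0
t 13.05 pos [0.5691 0.0169 0.1127] a 102.01 tilt 0.08 need cm [0.11 0.01 0.23] open 0.532 grip 24.999677161290492 F [-0.  -0.2 -2.3]
```

```bash

python3 -m jog '[{"dx":0,"dy":0,"dz":0.1,"yaw":0},{"dx":0,"dy":0,"dz":0.1,"yaw":0},{"dx":0,"dy":0,"dz":0,"yaw":0}]' 
python3 to.py .569 .018 .1104
```

```text
time: 13.35
eef_pos: [0.5698, 0.0169, 0.1118]
orientation: [0.629, 0.777, 0.0, 0.0]
wrist_force: [0.8, 0.7, -2.0]
opening: 0.528
gripper_force: 25.0
t 13.35 pos [0.5698 0.0169 0.1118] a 102.01 tilt 0.03 need cm [ 0.12 -0.05  0.14] open 0.528 grip 24.999744715473753 F [ 0.8  0.7 -2. ]
```

```bash

python3 -m jog '[{"dx":0,"dy":0,"dz":0.1,"yaw":0},{"dx":0,"dy":0,"dz":0.1,"yaw":0},{"dx":0,"dy":0,"dz":0,"yaw":0},{"dx":0,"dy":0,"dz":0,"yaw":0}]' 
python3 to.py .569 .018 .1104
```

```text
time: 13.75
eef_pos: [0.5699, 0.0169, 0.1104]
orientation: [0.629, 0.777, -0.0, 0.0]
wrist_force: [-2.0, 0.6, 5.4]
opening: 0.527
gripper_force: 25.0
t 13.75 pos [0.5699 0.0169 0.1104] a 102.01 tilt 0.04 need cm [ 0.13 -0.06 -0.  ] open 0.527 grip 25.0008322982967 F [-2.   0.6  5.4]
```

```bash

python3 -m jog '[{"dx":0,"dy":0,"dz":0,"yaw":0},{"dx":0,"dy":0,"dz":0,"yaw":0},{"dx":0,"dy":0,"dz":0,"yaw":0},{"dx":0,"dy":0,"dz":0,"yaw":0}]' 0.85
python3 -m jog '[{"dx":0,"dy":0,"dz":-1,"yaw":0},{"dx":0,"dy":0,"dz":-3.5,"yaw":0},{"dx":0,"dy":0,"dz":-4,"yaw":0},{"dx":0,"dy":0,"dz":-2,"yaw":0},{"dx":0,"dy":0,"dz":0,"yaw":0}]' 
python3 -m jog '[{"dx":0,"dy":0,"dz":0,"yaw":-5},{"dx":0,"dy":0,"dz":0,"yaw":-4.9},{"dx":0,"dy":0,"dz":0,"yaw":0}]' 
python3 - <<'E'
from h import *
c=cap('wrist'); save(c,'w8.png'); s=cap('top'); save(s,'t8.png')
E
python3 to.py .546 -.335 .2
```

```text
time: 14.15
eef_pos: [0.5695, 0.0169, 0.1093]
orientation: [0.629, 0.777, -0.0, -0.0]
wrist_force: [-0.4, 0.3, 0.2]
opening: 0.801
gripper_force: 0.0
time: 14.65
eef_pos: [0.5719, 0.0174, 0.219]
orientation: [0.629, 0.777, 0.002, 0.003]
wrist_force: [0.6, 0.1, 0.2]
opening: 0.846
gripper_force: 0.0
time: 14.95
eef_pos: [0.5691, 0.0169, 0.2139]
orientation: [0.56, 0.829, -0.0, -0.0]
wrist_force: [0.7, 0.5, -0.1]
opening: 0.85
gripper_force: 0.0
t 15.05 pos [0.5693 0.0169 0.214 ] a 111.8 tilt 0.05 need cm [-31.81 -15.23   1.4 ] open 0.851 grip 0.0 F [ 0.4  0.2 -0.5]
```

View pics/w8.png

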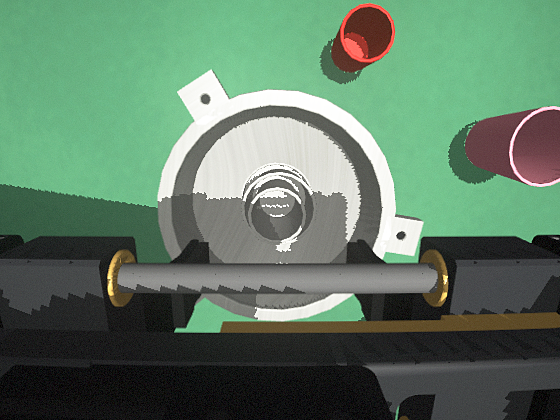

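The narrow cup stands nested inside the wide one at about (276,200), upright. The cover is next. My 10 views are used up, so the remaining checks are numeric.

```bash

python3 -m jog '[{"dx":-4,"dy":-1.5,"dz":-1,"yaw":0},{"dx":-4.4,"dy":-1.6,"dz":-1,"yaw":0},{"dx":-4.4,"dy":-1.6,"dz":-1,"yaw":0},{"dx":-4.4,"dy":-1.6,"dz":-0.6,"yaw":0},{"dx":-4.4,"dy":-1.6,"dz":0,"yaw":0}]' 0.6 >/dev/null
python3 -m jog '[{"dx":-4.4,"dy":-1.6,"dz":0,"yaw":0},{"dx":-4.4,"dy":-1.6,"dz":0,"yaw":0},{"dx":-4.4,"dy":-1.6,"dz":0,"yaw":0},{"dx":-4.4,"dy":-1.6,"dz":0,"yaw":0},{"dx":-2.6,"dy":-0.9,"dz":0,"yaw":0}]' >/dev/null
python3 -m jog '[{"dx":0,"dy":0,"dz":0,"yaw":0},{"dx":0,"dy":0,"dz":0,"yaw":0}]' >/dev/null
python3 - <<'E'
from h import *
c=cap('wrist'); save(c,'w9.png'); f=c['frame'].astype(int)
T=np.linalg.inv(wT(c)); d=np.array([c['k1'],0,0,0])
a=np.radians(21.9); Rm=np.array([[np.cos(a),-np.sin(a)],[np.sin(a),np.cos(a)]])
P=np.c_[HP@Rm.T+[.5468,-.3368],np.full(3,.004)]
print('pred',cv2.projectPoints(P,cv2.Rodrigues(T[:3,:3])[0],T[:3,3],c['camera_matrix'],d)[0][:,0].round(1).tolist())
m=((np.ptp(f,axis=2)<30)&(f.mean(2)>140)).astype(np.uint8)
cs,h=cv2.findContours(m,cv2.RETR_CCOMP,cv2.CHAIN_APPROX_NONE)
for i,k in enumerate(cs):
    A=cv2.contourArea(k)
    if A>30: M=cv2.moments(k); print('hole' if h[0][i][3]>=0 else 'blob',A,round(M['m10']/M['m00'],2),round(M['m01']/M['m00'],2))
E
python3 to.py .546 -.335 .2
```

```text
pred [[362.7, 104.3], [217.9, 32.5], [222.9, 170.6]]
blob 20388.5 274.54 100.31
hole 91.0 222.38 170.75
hole 94.5 362.16 104.59
hole 1444.0 273.88 102.33
hole 106.5 217.35 32.83
blob 47.5 552.65 3.16
t 16.3 pos [ 0.5851 -0.4261  0.25  ] a 111.94 tilt 0.1 need cm [ 9.9  -0.22  5.02] open 0.6 grip 0.0 F [0.1 0.5 0.8]
```

```bash

cat > cov.py <<'E'
from h import *
def holes(c,guess=None):
    f=c['frame'].astype(int); m=((np.ptp(f,axis=2)<30)&(f.mean(2)>140)).astype(np.uint8)
    cs,h=cv2.findContours(m,cv2.RETR_CCOMP,cv2.CHAIN_APPROX_NONE); o=[]
    for i,k in enumerate(cs):
        A=cv2.contourArea(k)
        if h[0][i][3]>=0 and A>15: M=cv2.moments(k); o.append((A,M['m10']/M['m00'],M['m01']/M['m00']))
    return o
E
python3 - <<'E'
from cov import *
c=cap('wrist'); T=wT(c); p=holes(c); print(p)
g=[[362,104.6],[217.4,32.8],[222.4,170.7]]
P=[min(p,key=lambda q:np.hypot(q[1]-x,q[2]-y))[1:] for x,y in g]
print('cover',fit(onz(c,P,.004,T)))
b=max(p)[1:]; print('bar',onz(c,b,.04,T))
E
python3 to.py .546 -.3355 .1
```

```text
[(87.0, 221.23946360153255, 171.31417624521072), (93.0, 361.02150537634407, 105.5752688172043), (1459.5, 272.8104373643942, 102.809980586959), (109.5, 216.69558599695583, 33.796042617960424)]
cover (array([ 0.54617824, -0.33725309]), np.float64(21.89805665485293), array([0.11010195, 0.21752564, 0.14587701]))
bar [[ 0.54480019 -0.33816949  0.04      ]]
t 16.35 pos [ 0.5854 -0.4255  0.2505] a 112.02 tilt 0.07 need cm [ 9.8  -0.29 15.06] open 0.596 grip 0.0 F [0.3 0.3 0.9]
```

```bash

python3 -m jog '[{"dx":4,"dy":-0.1,"dz":2.5,"yaw":0},{"dx":4,"dy":-0.1,"dz":2.5,"yaw":0},{"dx":1.7,"dy":-0.1,"dz":4,"yaw":0},{"dx":0,"dy":0,"dz":4,"yaw":0},{"dx":0,"dy":0,"dz":0,"yaw":0}]' >/dev/null
python3 -m jog '[{"dx":0,"dy":0,"dz":0,"yaw":0},{"dx":0,"dy":0,"dz":0,"yaw":0}]' >/dev/null
python3 to.py .5462 -.337 .0275
```

```text
t 17.05 pos [ 0.5474 -0.3393  0.1234] a 111.92 tilt 0.25 need cm [ 0.3  -0.05  9.59] open 0.6 grip 0.0 F [-0.1 -0.1 -0.3]
```

```bash

python3 -m jog '[{"dx":0.2,"dy":0,"dz":3,"yaw":0},{"dx":0,"dy":0,"dz":3,"yaw":0},{"dx":0,"dy":0,"dz":2.3,"yaw":0},{"dx":0,"dy":0,"dz":0.8,"yaw":0},{"dx":0,"dy":0,"dz":0,"yaw":0}]' >/dev/null
python3 -m jog '[{"dx":0,"dy":0,"dz":0.2,"yaw":0},{"dx":0,"dy":0,"dz":0,"yaw":0}]' >/dev/null
python3 to.py .5462 -.337 .0275
```

```text
t 17.75 pos [ 0.5461 -0.3376  0.0294] a 111.91 tilt 0.17 need cm [0.05 0.03 0.19] open 0.6 grip 0.0 F [0.4 0.5 0.1]
```

```bash

python3 -m jog '[{"dx":0,"dy":0,"dz":0.15,"yaw":0},{"dx":0,"dy":0,"dz":0,"yaw":0}]' >/dev/null
python3 -m jog '[{"dx":0,"dy":0,"dz":0,"yaw":0},{"dx":0,"dy":0,"dz":0,"yaw":0},{"dx":0,"dy":0,"dz":0,"yaw":0},{"dx":0,"dy":0,"dz":0,"yaw":0},{"dx":0,"dy":0,"dz":0,"yaw":0}]' 0.05 50 >/dev/null
python3 -m jog '[{"dx":0,"dy":0,"dz":0,"yaw":0},{"dx":0,"dy":0,"dz":0,"yaw":0}]' 
python3 to.py .5462 -.337 .0275
```

```text
time: 18.65
eef_pos: [0.545, -0.3368, 0.026]
orientation: [0.56, 0.829, 0.0, 0.0]
wrist_force: [1.1, 0.2, -0.4]
opening: 0.152
gripper_force: 50.0
t 18.65 pos [ 0.545  -0.3368  0.026 ] a 111.92 tilt 0.01 need cm [-0.06  0.1  -0.15] open 0.152 grip 50.00000596046448 F [ 1.1  0.2 -0.4]
```

```bash

python3 -m jog '[{"dx":0,"dy":0,"dz":-1,"yaw":0},{"dx":0,"dy":0,"dz":-2.5,"yaw":0},{"dx":0,"dy":0,"dz":-4,"yaw":0},{"dx":0,"dy":0,"dz":-4,"yaw":0},{"dx":0,"dy":0,"dz":-4,"yaw":0}]' >/dev/null
python3 -m jog '[{"dx":0,"dy":0,"dz":-3,"yaw":0},{"dx":0,"dy":0,"dz":-1.5,"yaw":0},{"dx":0,"dy":0,"dz":0,"yaw":0},{"dx":0,"dy":0,"dz":0,"yaw":0}]'
python3 to.py .5685 .018 .23
```

```text
time: 19.55
eef_pos: [0.544, -0.3366, 0.2243]
orientation: [0.56, 0.829, -0.0, -0.001]
wrist_force: [-0.1, 0.1, -4.8]
opening: 0.151
gripper_force: 50.0
t 19.55 pos [ 0.544  -0.3366  0.2243] a 111.91 tilt 0.15 need cm [31.98 15.51 -0.53] open 0.151 grip 50.000018924474716 F [-0.1  0.1 -4.8]
```

```bash

python3 -m jog '[{"dx":2,"dy":1,"dz":0,"yaw":0},{"dx":3.5,"dy":1.7,"dz":0,"yaw":0},{"dx":3.5,"dy":1.7,"dz":0,"yaw":0},{"dx":3.5,"dy":1.7,"dz":0,"yaw":0},{"dx":3.5,"dy":1.7,"dz":0,"yaw":0}]' >/dev/null
python3 -m jog '[{"dx":3.5,"dy":1.7,"dz":0,"yaw":0},{"dx":3.5,"dy":1.7,"dz":0,"yaw":0},{"dx":3.5,"dy":1.7,"dz":0,"yaw":0},{"dx":3.5,"dy":1.7,"dz":0,"yaw":0},{"dx":2,"dy":0.9,"dz":0,"yaw":0}]' >/dev/null
python3 -m jog '[{"dx":0,"dy":0,"dz":0,"yaw":4.8},{"dx":0,"dy":0,"dz":0,"yaw":4.7},{"dx":0,"dy":0,"dz":0,"yaw":0},{"dx":0,"dy":0,"dz":0,"yaw":0},{"dx":0,"dy":0,"dz":0,"yaw":0}]'
python3 to.py .5685 .018 .20
python3 - <<'E'
from cov import *
for n in('top','wrist'):
    c=cap(n); save(c,n+'10.png')
    T=wT(c) if n=='wrist' else np.linalg.inv(c['world_to_cam'])
    W=np.linalg.inv(T); z=c['st']['eef_pos'][2]-.026+.004
    a=np.radians(12.3); Rm=np.array([[np.cos(a),-np.sin(a)],[np.sin(a),np.cos(a)]])
    P=np.c_[HP@Rm.T+c['st']['eef_pos'][:2],np.full(3,z)]
    print(n,cv2.projectPoints(P,cv2.Rodrigues(W[:3,:3])[0],W[:3,3],np.array(c['camera_matrix']),np.array([c['k1'],0,0,0]))[0][:,0].round(1).tolist())
    print([tuple(np.round(q,1)) for q in holes(c)])
E
```

```text
time: 21.05
eef_pos: [0.5687, 0.0179, 0.2252]
orientation: [0.626, 0.78, -0.0, -0.001]
wrist_force: [0.2, -0.2, -3.1]
opening: 0.153
gripper_force: 50.0
t 21.05 pos [0.5687 0.0179 0.2252] a 102.49 tilt 0.09 need cm [ 0.01 -0.01  2.52] open 0.153 grip 49.99996667727828 F [ 0.2 -0.2 -3.1]
top [[234.6, 164.6], [212.7, 248.4], [285.2, 234.4]]
[(np.float64(56.0), np.float64(285.9), np.float64(234.0)), (np.float64(219.0), np.float64(296.4), np.float64(131.5))]
wrist [[451.1, 249.3], [151.7, 107.5], [174.6, 362.1]]
[(np.float64(314.5), np.float64(451.3), np.float64(249.5)), (np.float64(437.0), np.float64(152.4), np.float64(109.7))]
```

```bash
cat > two.py <<'E'
from cov import *
def two(P,i=(0,1)):
    A,B=HP[list(i)]; d=P[1]-P[0]; h=B-A
    t=np.arctan2(d[1],d[0])-np.arctan2(h[1],h[0]); Rm=np.array([[np.cos(t),-np.sin(t)],[np.sin(t),np.cos(t)]])
    return ((P[0]+P[1])[:2]/2-Rm@(A+B)/2).round(4),(np.degrees(t)+180)%360-180,np.hypot(*d[:2])-np.hypot(*h)
def dark(f,u,v,r=8,s=40):
    p=f[v-r:v+r+1,u-r:u+r+1]; w=np.clip(np.median(p)-s-p,0,None); yy,xx=np.mgrid[-r:r+1,-r:r+1]
    return [u+(w*xx).sum()/w.sum(),v+(w*yy).sum()/w.sum()]
E
python3 - <<'E'
from two import *
c=cap('wrist'); tc=c['tool_from_camera']
def pose(x,y,z,a):
    T=np.eye(4); a=np.radians(a); T[:3,:3]=[[np.cos(a),np.sin(a),0],[np.sin(a),-np.cos(a),0],[0,0,-1]]; T[:3,3]=x,y,z; return T@tc
for n,ps,g in(('w8',(.5692,.0169,.2140,111.8),((401,236),(206,99))),('w7',(.5688,.0195,.2271,102.05),((398,213),(191,118)))):
    f=cv2.imread(f'pics/{n}.png',0).astype(float); q=[dark(f,*x) for x in g]
    print('bin',n,np.round(q,1).tolist(),two(onz(c,q,.12,pose(*ps))))
p=[q for q in holes(c) if q[0]<600]; p=sorted(p,key=lambda q:-q[1]); z=c['st']['eef_pos'][2]-.026
print(p)
for zz in (.002,.004,.006): print('cover',zz,two(onz(c,[q[1:] for q in p],z+zz,wT(c))))
print(c['st']['eef_pos'])
t=cv2.imread('pics/top10.png',0).astype(float); tc=cap('top')
q=[dark(t,u,v,5,25) for u,v in((235,164),(213,248),(286,234))]; print(np.round(q,1).tolist(),fit(onz(tc,q,z+.004)))
E
```

```text
bin w8 [[400.5, 235.1], [205.0, 98.7]] (array([0.5681, 0.0181]), np.float64(12.417788433017705), np.float64(-0.00042876989107806796))
bin w7 [[397.7, 213.6], [190.8, 117.9]] (array([0.5682, 0.0179]), np.float64(12.505136201121417), np.float64(-0.00043892104062856485))
[(322.5, 451.440826873385, 249.65633074935397), (438.0, 152.54109589041096, 109.70015220700152)]
cover 0.002 (array([0.5699, 0.0169]), np.float64(12.526095103152414), np.float64(0.0016464778951392756))
cover 0.004 (array([0.5696, 0.0172]), np.float64(12.526095103152414), np.float64(-0.00046423557105154667))
cover 0.006 (array([0.5694, 0.0174]), np.float64(12.526095103152414), np.float64(-0.0025749490372422856))
[0.56900541 0.01777883 0.22565649]
[[nan, nan], [nan, nan], [285.2, 234.7]] (array([nan, nan]), np.float64(nan), array([nan, nan, nan]))two.py:8: RuntimeWarning: invalid value encountered in scalar divide
  return [u+(w*xx).sum()/w.sum(),v+(w*yy).sum()/w.sum()]
```

```bash

python3 -m jog '[{"dx":0.1,"dy":-0.1,"dz":1,"yaw":0},{"dx":0,"dy":0,"dz":1.5,"yaw":0},{"dx":0,"dy":0,"dz":1.5,"yaw":0},{"dx":0,"dy":0,"dz":1.2,"yaw":0},{"dx":0,"dy":0,"dz":0.8,"yaw":0}]' >/dev/null
python3 -m jog '[{"dx":0,"dy":0,"dz":0.3,"yaw":0},{"dx":0,"dy":0,"dz":0,"yaw":0},{"dx":0,"dy":0,"dz":0,"yaw":0},{"dx":0,"dy":0,"dz":0,"yaw":0},{"dx":0,"dy":0,"dz":0,"yaw":0}]'
python3 to.py .5676 .0187 .161
```

```text
time: 22.25
eef_pos: [0.5684, 0.0187, 0.1636]
orientation: [0.627, 0.779, 0.0, 0.0]
wrist_force: [-0.6, -0.4, -4.0]
opening: 0.154
gripper_force: 50.0
t 22.25 pos [0.5684 0.0187 0.1636] a 102.41 tilt 0.06 need cm [ 0.02 -0.08  0.26] open 0.154 grip 50.00010738149285 F [-0.6 -0.4 -4. ]
```

```bash

python3 -m jog '[{"dx":0,"dy":-0.08,"dz":0.25,"yaw":0},{"dx":0,"dy":0,"dz":0,"yaw":0},{"dx":0,"dy":0,"dz":0,"yaw":0},{"dx":0,"dy":0,"dz":0,"yaw":0},{"dx":0,"dy":0,"dz":0,"yaw":0}]' >/dev/null
python3 to.py .5675 .0186 .161
python3 - <<'E'
from two import *
c=cap('wrist'); save(c,'w12.png'); z=c['st']['eef_pos'][2]-.022
g=cv2.cvtColor(c['frame'],cv2.COLOR_RGB2GRAY)
print([tuple(np.round(q,1)) for q in holes(c)])
p=sorted([q for q in holes(c) if q[0]<700],key=lambda q:-q[1])
W=np.linalg.inv(wT(c)); a=np.radians(12.45); Rm=np.array([[np.cos(a),-np.sin(a)],[np.sin(a),np.cos(a)]])
for nm,zz in(('thread',.12),('hole',z)):
    P=np.c_[HP@Rm.T+[.5681,.018],np.full(3,zz)]
    print(nm,cv2.projectPoints(P,cv2.Rodrigues(W[:3,:3])[0],W[:3,3],np.array(c['camera_matrix']),np.array([c['k1'],0,0,0]))[0][:,0].round(1).tolist())
for u,v in((451,249),(152,109)):
    print(g[v-14:v+15:2,u-14:u+15:2])
# silhouette check of plate in side and top
t=np.linspace(0,2*np.pi,180); disc=np.c_[.09*np.cos(t),.09*np.sin(t)]
for n in('side','top'):
    s=cap(n); save(s,n+'12.png'); M=s['world_to_cam']; f=s['frame'].astype(int)
    for k in range(3):
        b=np.radians([0,130,-130][k]); L=np.array([[.118,.015],[.118,-.015]])@np.array([[np.cos(b),np.sin(b)],[-np.sin(b),np.cos(b)]])
        P=np.c_[L@Rm.T+[.5681,.018],np.full(2,z)]
        print(n,'lug',k,cv2.projectPoints(P,cv2.Rodrigues(M[:3,:3])[0],M[:3,3],np.array(s['camera_matrix']),np.array([s['k1'],0,0,0]))[0][:,0].round(1).tolist())
E
```

```text
t 22.75 pos [0.5673 0.0184 0.1605] a 102.41 tilt 0.0 need cm [ 0.01  0.02 -0.05] open 0.154 grip 49.99999573454261 F [ 0.3 -0.5 -3.8]
[(np.float64(316.5), np.float64(451.4), np.float64(249.5)), (np.float64(17.5), np.float64(182.2), np.float64(100.5)), (np.float64(358.0), np.float64(151.8), np.float64(108.3))]
thread [[437.2, 239.4], [164.4, 111.1], [183.9, 345.2]]
hole [[452.0, 249.6], [152.5, 109.1], [176.2, 363.2]]
[[235 235 234 236 236 235 235 236 237 237 236 235 234 234 237]
 [235 236 238 237 238 236 235 235 237 236 235 236 234 234 235]
 [234 236 234 238 237 239 242 235 229 228 239 237 235 238 235]
 [235 238 237 237 243 210 111  85  88 117 149 200 240 235 232]
 [233 236 237 244 150  72  85  81  83  87  72 142 181 241 234]
 [234 236 243 160  81  86  85  87  85  89 165  51 185 232 235]
 [235 237 234  79  87  85  88  84  86  80 195  44 125 213 234]
 [235 239 190  84  91  83  87  83  91  86 186  48  78 216 236]
 [239 242 172  83  85  92  87  88  85 204 140  47 187 224 237]
 [245 242 190  81  90  86  86  84  86 128  59  98 201 232 236]
 [ 34 225 233  98  85  90  86  85  82  76  75  91
[... 773 characters left out ...]
239 200 126  98  99  99  99 157 192 166 146  64  59 105 241]
 [236 205 193  91 100  93  98 155 184 186 161  59  55 185 240]
 [236 231 210  84  94 100  95 155 195 191 165  95  50 214 240]
 [233 236 225 198  89  98  88 204 194 188 186 158 173 244 237]
 [234 235 234 215 198  92  95 104  90 186 183 198 225 237 237]
 [235 236 235 237 223 230 175  99 161 197 221 228 238 236 236]
 [236 235 235 234 236 236 231 229 226 227 239 235 237 235 235]]
side lug 0 [[216.0, 193.5], [224.6, 186.3]]
side lug 1 [[273.3, 252.7], [258.3, 253.5]]
side lug 2 [[312.5, 198.1], [316.6, 207.2]]
top lug 0 [[228.7, 165.0], [241.5, 162.6]]
top lug 1 [[216.9, 258.4], [206.6, 250.1]]
top lug 2 [[293.1, 233.2], [286.8, 244.7]]
```

```bash
python3 - <<'E'
from two import *
from scipy.ndimage import map_coordinates
s0=robot.state(); z=s0['eef_pos'][2]-.024
for n in('side','top'):
    s=cap(n); M=s['world_to_cam']; g=s['frame'].astype(float).mean(2)
    for k,b in enumerate([0,130,-130]):
        a=np.radians(b+12.45); e=np.array([np.cos(a),np.sin(a)]); l=np.array([-e[1],e[0]])
        r=np.arange(.108,.130,.0005); o=[]
        for q in(-.009,0.,.009):
            P=np.c_[[.5681,.018]+r[:,None]*e+q*l,np.full(len(r),z)]
            uv=cv2.projectPoints(P,cv2.Rodrigues(M[:3,:3])[0],M[:3,3],np.array(s['camera_matrix']),np.array([s['k1'],0,0,0]))[0][:,0]
            v=map_coordinates(g,[uv[:,1],uv[:,0]],order=1); i=np.argmin(np.gradient(v)); o.append((round(r[i]*1e3,1),int(v[0]),int(v[-1])))
        print(n,k,o)
E
```

```text
side 0 [(np.float64(120.0), 253, 132), (np.float64(119.5), 225, 132), (np.float64(118.0), 253, 133)]
side 1 [(np.float64(120.0), 253, 127), (np.float64(120.5), 198, 108), (np.float64(118.5), 253, 99)]
side 2 [(np.float64(120.0), 137, 135), (np.float64(127.5), 131, 133), (np.float64(109.5), 146, 135)]
top 0 [(np.float64(112.0), 86, 117), (np.float64(111.5), 87, 117), (np.float64(111.0), 87, 114)]
top 1 [(np.float64(119.0), 202, 118), (np.float64(118.0), 72, 119), (np.float64(117.0), 87, 119)]
top 2 [(np.float64(118.5), 144, 62), (np.float64(118.5), 109, 62), (np.float64(119.0), 144, 61)]
```

```bash
python3 - <<'E'
from h import *
f=cv2.imread('pics/side12.png').astype(int)
print((f[:,:,1]-f[:,:,2])[190:216:2,296:326:2])
print(f[190:216:2,296:326:2,1])
E
python3 to.py .5675 .0186 .161
```

```text
[[ 0 -1 -1 -2 -1 15 57 65 65 65 65 64 64 65 64]
 [ 0  0 -2 -3 13 48 65 64 64 64 65 66 64 63 65]
 [ 1  0  3 14 51 65 64 65 64 65 64 65 64 65 65]
 [-2  1 16 50 63 66 66 65 66 65 64 65 64 64 63]
 [-2  5 47 64 63 62 62 54 48 60 65 63 64 65 64]
 [-2 -3 25 40 24 13  3 -1 -3 38 66 66 66 67 64]
 [-4 -7 -4 -7 -6 -8 -5 -5 -6  6 61 64 66 64 64]
 [-4 -6 -4 -8 -7  7 40 21 -4 -6 38 65 64 64 65]
 [-6 -5 -6 -6 -7 -1  6  1 -4 -6  6 58 65 65 64]
 [-7 -4 -6 -5 -5 -7 -7 -6 -6 -6  4 56 63 65 63]
 [-6 -5 -6 -6 -5 -5 -5 -3 -1  2 49 64 65 63 64]
 [-4 -5 -6 -6 -6  0  1  0 -1 -1 38 66 64 64 64]
 [-6 -5 -5 -6 -5  0  1 -1  0 -1 19 65 64 65 66]]
[[ 86  40  26  12   8  42 149 171 168 170 167 170 166 168 169]
 [ 39  24  13  15  44 131 168 170 169 170 170 170 166 167 167]
 [ 25  21  13  41 132 169 167 167 168 170 170 169 168 170 168]
 [  7  14  43 131 168 169 169 170 171 169 168 171 169 168 166]
 [  9  39 129 168 171 168 169 164 163 167 169 170 167 172 167]
 [ 34 109 149 158 151 148 142 141 138 157 172 173 170 171 168]
 [107 136 138 137 138 139 147 143 137 143 167 170 168 168 169]
 [138 136 139 135 136 139 157 141 131 137 158 170 168 169 172]
 [137 136 137 136 136 140 128 122 133 136 143 165 169 171 168]
 [135 137 136 137 137 137 138 140 136 135 142 165 171 169 170]
 [135 136 135 134 139 127 118 120 117 113 157 171 168 169 170]
 [139 139 134 136 131 103  89 101 100 100 142 171 169 167 170]
 [134 138 138 136 132 102 103 104 103 101 121 171 171 167 169]]
t 23.0 pos [0.5673 0.0184 0.1606] a 102.42 tilt 0.01 need cm [ 0.01  0.02 -0.04] open 0.154 grip 50.000069718807936 F [ 0.5 -0.6 -3.6]
```

```bash
python3 -c "
from cell import robot
print(robot.close_job())"
```

```text
the job is handed in; nothing more can be done
None
```

Job handed in at about 23 s: the wide cup stands in the well with the narrow cup inside it, and the arm holds the cover level about 14.5 mm above the rim, its holes within about 0.5 mm of the threads by my camera measurements; the verdict was not shown.

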